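# Open the tea box

## Task

The lid panel of the wooden tea box is locked by two brass turn buttons. Turn each button a quarter turn aside, either way, so that it no longer overlaps the panel, then lift the panel out by its knob and gently lay it flat in the red tray, on the tray's floor; leave both buttons turned aside.

Things in the scene. Friction and masses are not known exactly. Their poses are not given: they have to be found in the camera images.
- tea_box: Open pale wooden box for tea sachets, 136 (its x) x 220 (its y) x 50 mm high, fixed to the worktop. Origin: centre of its underside; z up. Its top has a 96 x 136 mm opening with a rebate 8 mm deep, in which the lid panel lies flush with the box's top. The turn buttons are pivoted on the top at x = 0, y = +82 and -82 mm.
- panel: Loose dark wooden lid panel, 92 (its x) x 132 (its y) x 8 mm, 0.18 kg. Origin: centre of its underside; z up, axes as the box's at the start, when it lies in the rebate with 2 mm play all round. Round brass knob in its middle: 28 mm across between 22 and 36 mm above the origin, top at 40 mm, thinner neck below 22 mm.
- button_left (a joint): Angle of the brass turn button at the box's +y end, rad, counter-clockwise from above positive. Range -1.65 to 1.65; it stays where it is left (light friction, 0.05 N m). At 0 the button's length lies along the box's y axis and its inner end overlaps the panel by 10 mm; beyond 1.2 rad either way (1.57 is a quarter turn) it is clear of the panel.
- button_right (a joint): Angle of the same-shaped button at the box's -y end, rad, counter-clockwise from above positive. Same range, friction and meaning: 0 lies across the panel's edge, beyond 1.2 rad either way it is clear of the panel.
- fin_left (a point): Middle of the top of the left button's thumb fin, on the pivot axis, 79.5 mm above the worktop. y axis along the button's length, z up. The button is a bar 48 mm long, 16 wide, 7 thick, pivoted in its middle 1.5 mm above the box's top; along it stands an upright thumb fin 10 mm thick, 34 mm long and 21 mm high, to be pinched across its thickness.
- fin_right (a point): The same point of the right button (at the box's -y end), of the same shape: middle of the top of its thumb fin, on the pivot axis, 79.5 mm above the worktop. y axis along the button's length, z up.
- red_tray: Loose red wooden tray, 270 (its x) x 200 (its y) x 28 mm, 0.5 kg, standing on the worktop, empty. Origin: centre of its underside; z up. Floor 8 mm thick, rim 8 mm thick and 28 mm high, so inside 254 x 184 mm.
There are look-alikes about, which are no part of the job. Of the things that look like the panel, the larger one is meant.

How it is judged:
On the way, in this order (a step that is already met when the one before it is completed fails the run):
1. both buttons are turned aside while the panel still lies in the box ((value of joint button_left above 1.05 rad or value of joint button_left below -1.05 rad) and (value of joint button_right above 1.05 rad or value of joint button_right below -1.05 rad) and distance between panel and tea_box below 0.05 m), for 0.1 s.
2. the panel is lifted clear of the box (z of panel in the frame of tea_box above 0.055 m), for 0.1 s.
At the end, for the whole second after the job is handed in: The panel lies still, knob up, flat (within about 5 degrees) on the floor of the red tray, its middle within 100 mm along and 70 mm across of the tray's middle and its underside within 5 mm of the tray's floor; both buttons still stand at least 1.05 rad (60 degrees) to one side ((value of joint button_left above 1.05 rad or value of joint button_left below -1.05 rad) and (value of joint button_right above 1.05 rad or value of joint button_right below -1.05 rad) and x of panel in the frame of red_tray between -0.1 and 0.1 m and y of panel in the frame of red_tray between -0.07 and 0.07 m and z of panel in the frame of red_tray between 0.004 and 0.013 m and angle between the z axis of panel and the z axis of red_tray, either way round below 0.08 rad and angle between panel's own z axis and vertical below 0.1 rad and linear speed of panel below 0.02 m/s); the robot touches nothing.
It fails at once if the panel is dropped into the tray or flung about: it moves faster than 1 m/s (linear speed of panel above 1 m/s).
It also fails if it takes over 67 s, if anything falls off the work surface, if the arm or the gripper's body presses on something with over 40 N, if the wrist force passes 120 N, or if a joint passes its speed limit or range.

## Robot

A 6-joint arm with a two-finger parallel gripper is mounted at the origin on a cart in front of the work surface, level with it; the furniture and walls round the work are solid. World frame = base frame: x ahead of the robot, y to its left, z up, the work surface at z = 0. Lengths are in m, angles in rad, forces in N, time in s.
With the tool pointing down it reaches from about 0.3 to 0.75 m from the base axis. Payload 8.5 kg.
Tool frame: the origin (TCP) lies at the very end of the fingers, on their centre line; the grasp point (between the pads) lies 19 mm behind it (bot.tcp_to_grasp is the distance from the TCP to the grasp point, in m); z points along the fingers, y is the line along which they close (so a half turn about z gives the same grasp; the last joint's range is limited). The gripper opens to 88 mm and grips with 3 to 60 N. Pads are 18 mm wide; open, the fingers measure 123 mm over their backs; the gripper's body (75 mm by 187 mm) begins 45 mm behind the grasp point.
Start: joints at [-1.442, 0.381, 1.297, -0, 1.464, -0.215], TCP at [0.185, -0.518, 0.239] pointing down, gripper open.
Joint ranges: [-3.11, 3.11], [-0.89, 2.33], [0.22, 2.48], [-1.42, 4.56], [0.17, 2.85], [-2.88, 2.88]. Speed limits (rad/s): [2.39, 2.39, 3.14, 3.14, 3.14, 3.14].

## Interface

Orientations are given as a 3x3 rotation matrix whose columns are the frame's x, y, z axes.
In Python, from workcell import bot, cams gives the robot as it stands.
- The arm moves only by the shell command python3 -m inch 'ROWS' [FORCE]. ROWS is JSON, a list that holds one entry, the list of rows, each a list of 7 numbers: the closure, from 0 (fully open) to 1 (shut), then the shift along the tool's x, y, z in mm, then the turn, a rotation vector about the tool's x, y, z in degrees. A call has 1 to 12 rows; each row is the pose to reach, as a shift and turn from the pose commanded when the call began, along the tool's axes at that moment; what a row does not reach only later rows make up. A row lasts 1/12 s, in which the tool goes at most 41.7 mm and 7.16 degrees, less where a joint would pass 70% of its speed; a pose out of reach is approached as far as the arm can. A call with a gripper value outside its range is refused whole. The fingers move at their own pace and stop on an object; FORCE is the grip in N (left out, the last holds). Time passes only in rows, so rows that repeat a pose let the fingers close. It gives the time, the measured TCP pose, the force, the opening and the grip force at its end, in the units of the state.
- bot.get_state(): the state, without advancing time (a new reading comes with each control period).
- cams.read_camera(name): name is "side" or "top"; returns a dict with "image" (400x640x3 uint8, red, green, blue), "z_map" (400x640 float32, m along the optical axis (not along the pixel's ray), 0 where there is no reading), "intrinsics" (3x3 intrinsics, pixels), "R" (3x3) and "t" (3): a world point X has camera coordinates R X + t. Camera axes: x right, y down, z forward; pixel columns grow to the right and rows downward; lengths in m; the calibration is good to about 2 mm. A picture is of the moment at which its call begins.
- bot.finish_job(): hands the job in; it is judged then, once.
The state is a dict: "time_s": time; "q": joint angles; "dq": joint speeds; "joint_efforts": joint torques, N m; "position": TCP position; "ee_rot": TCP orientation; "wrist_force": force on the tool from outside, world axes, zero at the start; "torque": the same for the moment, N m; "grip_width": opening from 0.0 (shut) to 1.0 (fully open); "finger_force": force on a finger pad.
Only numpy, scipy, OpenCV 4.12 (cv2) and the standard library are available. Lean on these libraries where they do the work, as an engineer would, in place of code of your own. Each camera call takes 0.05 s, during which the arm holds its last target. There are 200 camera calls.

## Working session

There is one attempt and no reset: what is moved stays moved. The work goes in short steps, Python scripts to look and compute and a shell command to move; the robot and the scene stay as the last step left them, time stands still between calls to the robot, and variables do not carry over. Pictures are saved under pics/ and viewed, at most 10 in all, crops included, and the job is handed in when it is done.

```bash
mkdir -p pics; cat > h.py <<'E'
import numpy as np,cv2
from workcell import bot,cams
def grab(n,name):
    c=cams.read_camera(n); cv2.imwrite('pics/%s.png'%name,c['image'][:,:,::-1]); np.savez('pics/%s.npz'%name,**c); return c
def cloud(c):
    K,R,t=map(np.array,(c['intrinsics'],c['R'],c['t'])); z=c['z_map']; v,u=np.mgrid[:z.shape[0],:z.shape[1]]
    P=np.stack([(u-K[0,2])/K[0,0]*z,(v-K[1,2])/K[1,1]*z,z],-1)
    W=(P-t)@R; W[z==0]=np.nan; return W
E
python3 - <<'E'
from h import *
for n in('top','side'):
    c=grab(n,n+'0'); print(n,c['R'],c['t'])
s=bot.get_state();print(s['position'],s['ee_rot'],s['time_s'],s['wrist_force'])
E
```

```text
top [[-0.01351688 -0.99979481 -0.0150875 ]
 [-0.99899831  0.01414675 -0.04245279]
 [ 0.04265752  0.01449856 -0.99898455]] [0.02797755 0.5317125  1.51255886]
side [[-0.99948697 -0.03175903  0.00414145]
 [-0.0152321   0.3576061  -0.93374829]
 [ 0.02817393 -0.93333233 -0.35790639]] [0.52201171 0.09562193 1.15892046]
[ 0.18533536 -0.51758757  0.23821772] [[ 9.41503041e-01  3.37004452e-01 -1.52817079e-04]
 [ 3.37004374e-01 -9.41502261e-01  1.24276981e-03]
 [ 2.74941332e-04 -1.22157158e-03 -9.99999216e-01]] 0.1 [ 0.44303718 -0.19909986  0.39476417]
```

View pics/top0.png

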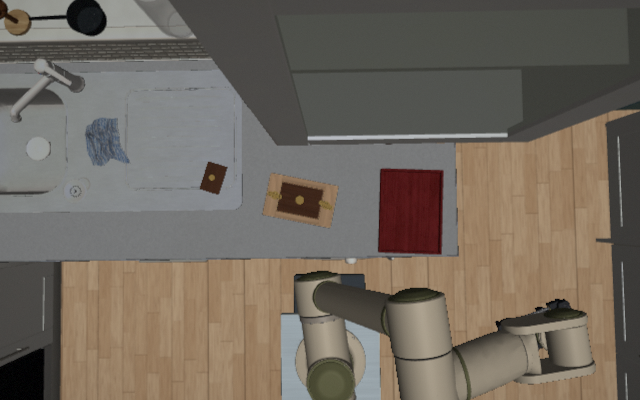

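View pics/side0.png

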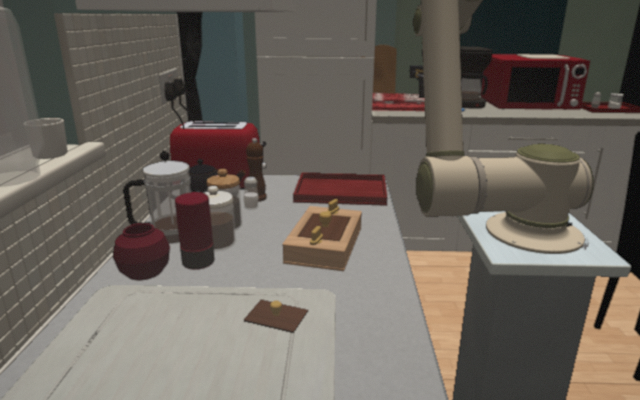

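The top view shows the box at about (300,201), with fins near (274,195) and (326,205), the knob at (300,200) and the tray at (411,211). The small look-alike panel is at (213,178). The side view shows both buttons across the panel's edges, at (317,236) and (332,209). Next I'll measure these.

```bash
cat >> h.py <<'E'
def ray(c,uv,z):
    K,R,t=map(np.array,(c['intrinsics'],c['R'],c['t'])); uv=np.atleast_2d(uv).astype(float)
    d=np.c_[uv,np.ones(len(uv))]@np.linalg.inv(K).T@R; o=-R.T@t
    return o+d*((z-o[2])/d[:,2])[:,None]
def rect(c,m,z):
    cs,_=cv2.findContours(m.astype('uint8'),cv2.RETR_EXTERNAL,cv2.CHAIN_APPROX_NONE); k=max(cs,key=cv2.contourArea)
    P=ray(c,k[:,0],z)[:,:2]; r=cv2.minAreaRect((P*1000).astype('float32')); return r,k
E
python3 - <<'E'
from h import *
c=dict(np.load('pics/top0.npz')); W=cloud(c); hsv=cv2.cvtColor(c['image'],cv2.COLOR_RGB2HSV)
sub=np.s_[165:240,255:345]
h=W[sub][...,2]; print('depth top z',np.nanpercentile(h,[5,50,90,99]))
m=np.zeros((400,640),bool); m[sub]=(hsv[sub][...,1]>70)
r,k=rect(c,m,0.05);print('box',r)
H=W[...,2]; mb=np.zeros_like(m); mb[sub]=H[sub]>0.03; r,k=rect(c,mb,0.05);print('box depth',r)
W2=np.nan_to_num(W)
for lo in (0.066,0.072):
    mm=np.zeros_like(m,dtype='uint8'); mm[sub]=(W2[sub][...,2]>lo); n,l,s,ce=cv2.connectedComponentsWithStats(mm)
    for i in range(1,n):
        p=W2[l==i]; print(lo,s[i],ce[i],p.mean(0),p[:,2].max())
# brass by colour
mm=np.zeros_like(m,dtype='uint8'); a=hsv[sub]; mm[sub]=(a[...,0]>18)&(a[...,0]<35)&(a[...,1]>120)
n,l,s,ce=cv2.connectedComponentsWithStats(mm)
for i in range(1,n):
    if s[i][4]>8:
        v,u=np.nonzero(l==i); P=ray(c,np.c_[u,v],0.078); ev=np.linalg.eigh(np.cov(P[:,:2].T)); print('brass',s[i],ce[i],P.mean(0),ev[0],ev[1][:,1])
r_=(hsv[...,0]<8)|(hsv[...,0]>172); t=np.zeros_like(m); t[150:270,365:455]=(r_&(hsv[...,1]>150))[150:270,365:455]
r,k=rect(c,t,0.028);print('tray',r, np.nanpercentile(W[t][:,2],[5,50,99]))
np.set_printoptions(precision=3,suppress=True)
# obstacle heights: things above 0.1 in neighbourhood
q=(W2[...,2]>0.1)&(W2[...,0]>0.25)&(W2[...,0]<0.8)
print('high pts', W2[q].min(0) if q.any() else None, W2[q].max(0))
E
python3 -c "
import cv2;i=cv2.imread('pics/top0.png')[165:240,255:345];cv2.imwrite('pics/crop.png',cv2.resize(i,None,fx=8,fy=8,interpolation=cv2.INTER_NEAREST)[:600,:800])"
```

```text
depth top z [-0.00484779  0.00416629  0.05293839  0.08018249]
box ((516.0878295898438, 87.44303131103516), (218.16464233398438, 134.06105041503906), 77.85487365722656)
box depth ((515.513671875, 86.83777618408203), (219.37698364257812, 135.33291625976562), 77.95726776123047)
0.066 [269 192  11   6  34] [273.91176471 194.82352941] [0.53235089 0.16666397 0.07748404] 0.08602089812485315
0.066 [295 196   9   9  62] [299.35483871 200.01612903] [0.51498337 0.08752322 0.08144255] 0.08780101080996251
0.066 [321 202  10   7  36] [325.5 205. ] [0.49848598 0.00687868 0.07952208] 0.08546544675789215
0.072 [269 192  11   6  31] [273.67741935 194.77419355] [0.53248184 0.1673086  0.07823809] 0.08602089812485315
0.072 [295 196   9   9  62] [299.35483871 200.01612903] [0.51498337 0.08752322 0.08144255] 0.08780101080996251
0.072 [321 202  10   7  36] [325.5 205. ] [0.49848598 0.00687868 0.07952208] 0.08546544675789215
brass [268 191  14   8  73] [274.60273973 194.83561644] [0.53226302 0.16446061 0.078     ] [2.65961819e-05 1.31560550e-04] [0.33264531 0.94305201]
brass [295 196   9   8  58] [299.25862069 199.51724138] [0.5166465  0.08801811 0.078     ] [4.48268408e-05 4.66755434e-05] [0.54012391 0.84158551]
brass [319 201  14   9  73] [325.43835616 204.90410959] [0.49881902 0.00707578 0.078     ] [2.49526852e-05 1.32005753e-04] [0.48152793 0.87643075]
tray ((477.5501403808594, -263.06005859375), (197.3623504638672, 264.7341613769531), 87.39222717285156) [0.00201885 0.00802912 0.03169283]
high pts [ 0.25  -0.546  0.103] [0.8   0.93  1.211]
```

View pics/crop.png

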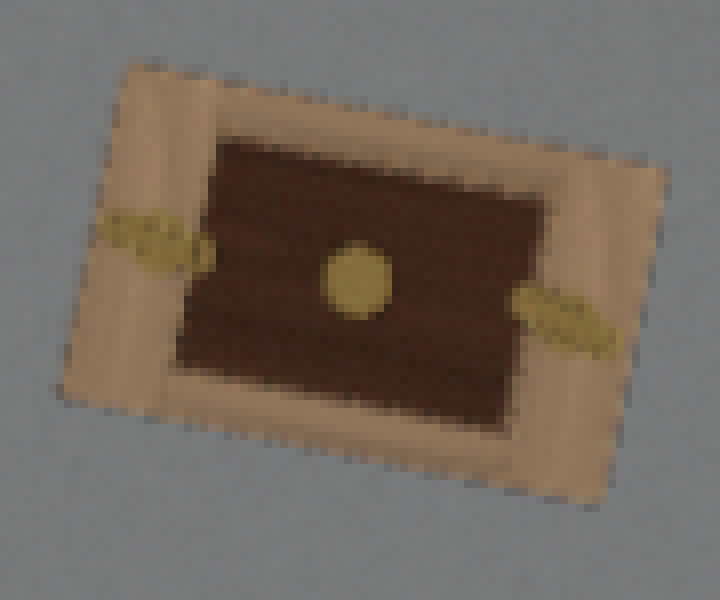

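The crop shows the buttons at about (274,195) and (325,205) in full-image pixels, and the knob at (299,200). They fit a box at (0.516, 0.087) with its y axis at 78°: the fins are 162 mm apart against an expected 164. The fins lie at about 71° (left) and 62° (right).

```bash
cat > go.py <<'E'
import sys; from h import *
from scipy.spatial.transform import Rotation as Ro
np.set_printoptions(precision=1,suppress=True)
# target x y z (mm), yaw of tool y (deg), tool straight down
def go(x,y,z,a):
    s=bot.get_state(); R=np.array(s['ee_rot']); p=np.array(s['position'])*1000
    ya=np.r_[np.cos(np.radians(a)),np.sin(np.radians(a)),0]; za=np.r_[0,0,-1.]; T=np.c_[np.cross(ya,za),ya,za]
    print('t',s['time_s'],'pos',p,'q',np.degrees(s['q']),'shift',R.T@(np.r_[x,y,z]-p),'turn',Ro.from_matrix(R.T@T).as_rotvec(degrees=True))
if __name__=='__main__': go(*map(float,sys.argv[1:5]))
E
python3 go.py 533 167 140 -19
python3 - <<'E'
from h import *
c=dict(np.load('pics/top0.npz')); W=cloud(c)
for u,v in((400,138),(500,134),(300,100),(250,50),(290,140),(388,142)): print(u,v,W[v,u])
E
```

```text
t 0.1 pos [ 185.3 -517.6  238.2] q [-82.6  21.8  74.4   0.   83.9 -12.3] shift [ 558.  -527.3   99. ] turn [ -0.1  -0.  -51.3]
400 138 [ 0.62146576 -0.14909002  0.58333172]
500 134 [ 0.62669993 -0.3518258   0.5814051 ]
300 100 [0.62794764 0.03576361 0.88523408]
250 50 [0.62065995 0.06883462 1.10614599]
290 140 [0.62002728 0.07397254 0.58900526]
388 142 [ 0.62019411 -0.1300917   0.54115838]
```

```bash
python3 -m inch '[[[0.5,30,-28,5,0,0,-5],[0.5,60,-56,10,0,0,-10],[0.5,90,-84,15,0,0,-15],[0.5,119,-112,21,0,0,-20],[0.5,147,-139,26,0,0,-25],[0.5,175,-165,31,0,0,-30],[0.5,203,-192,36,0,0,-35],[0.5,231,-218,41,0,0,-40],[0.5,259,-245,46,0,0,-45],[0.5,287,-271,51,0,0,-49],[0.5,315,-298,56,0,0,-51],[0.5,343,-324,61,0,0,-51]]]' 20; python3 go.py 533 167 140 -19
```

```text
time_s: 1.1
position: [0.3994, -0.0952, 0.1775]
ee_rot: [[0.329, 0.944, -0.0], [0.944, -0.329, 0.0], [0.0, -0.0, -1.0]]
wrist_force: [1.0, -0.4, 0.3]
grip_width: 0.5
finger_force: 0.0
t 1.1 pos [399.4 -95.2 177.5] q [-30.   11.6 100.7   0.   67.7 -10.8] shift [291.5  40.   37.5] turn [-0.  -0.  -0.2]
```

```bash
python3 -m inch '[[[0.5,38,5,5,0,0,0],[0.5,76,10,10,0,0,0],[0.5,114,15,15,0,0,0],[0.5,152,20,20,0,0,0],[0.5,190,26,25,0,0,0],[0.5,228,31,30,0,0,0],[0.5,265,36,35,0,0,0],[0.5,287,39,37,0,0,0],[0.5,291.5,40,37.5,0,0,0],[0.5,291.5,40,37.5,0,0,0],[0.5,291.5,40,37.5,0,0,0],[0.5,291.5,40,37.5,0,0,0]]]'; python3 - <<'E'
from go import *
go(533,167,63,-19)
c=grab('side','side1'); i=c['image'][120:300,220:460,::-1]
cv2.imwrite('pics/s1c.png',cv2.resize(i,None,fx=3,fy=3))
E
```

```text
time_s: 2.1
position: [0.5328, 0.1635, 0.1404]
ee_rot: [[0.332, 0.943, -0.0], [0.943, -0.332, -0.0], [-0.0, -0.0, -1.0]]
wrist_force: [-0.2, 0.2, -0.5]
grip_width: 0.497
finger_force: 0.0
t 2.1 pos [532.8 163.5 140.4] q [ 4.9 27.7 82.  -0.  70.3 24.3] shift [ 3.4 -0.9 77.4] turn [-0.   0.  -0.4]
```

View pics/s1c.png

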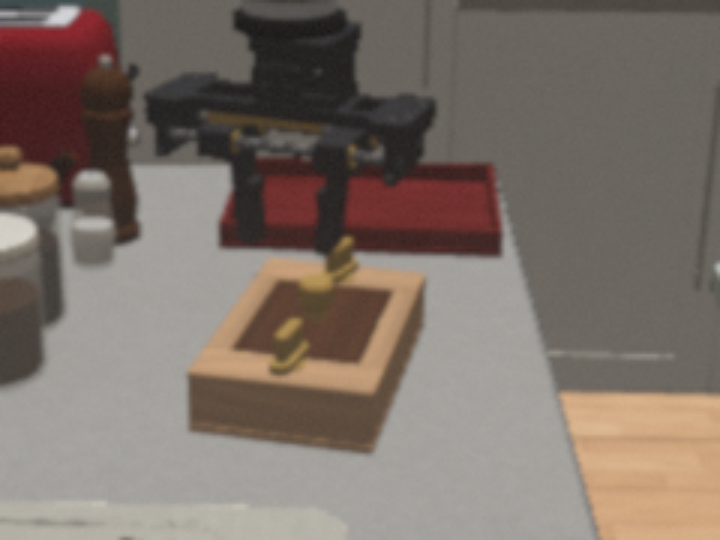

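The gripper's fingers are centred above the left fin, near crop pixel (291,215) with the fin at (290,345). I'll check clearance to the jars in the first side view, then go down.

```bash
python3 - <<'E'
from h import *
c=dict(np.load('pics/side0.npz')); W=np.nan_to_num(cloud(c)); q=(W[...,2]>0.09)&(W[...,2]<0.5)&(W[...,0]>0.4)&(W[...,0]<0.8)&(abs(W[...,1])<0.4)
P=W[q]
for y in np.arange(-.4,.4,.05):
    s=P[(P[:,1]>=y)&(P[:,1]<y+.05)]
    if len(s): print(round(y,2),s[:,0].min().round(3),s[:,2].max().round(3))
E
python3 -m inch '[[[0.5,3,-1,20,0,0,0],[0.5,3,-1,40,0,0,0],[0.5,3,-1,55,0,0,0],[0.5,3,-1,67,0,0,0],[0.5,3,-1,75,0,0,0],[0.5,3,-1,77,0,0,0],[0.5,3,-1,77,0,0,0]]]'
```

```text
-0.4 0.736 0.191
-0.35 0.709 0.192
-0.3 0.741 0.191
-0.25 0.7 0.18
-0.2 0.698 0.179
-0.15 0.737 0.113
-0.05 0.727 0.152
-0.0 0.729 0.153
0.05 0.725 0.142
0.1 0.728 0.151
0.15 0.753 0.153
0.2 0.758 0.152
time_s: 2.73
position: [0.5332, 0.1673, 0.0633]
ee_rot: [[0.331, 0.944, -0.0], [0.944, -0.331, -0.0], [-0.0, -0.0, -1.0]]
wrist_force: [-0.2, 0.4, -0.6]
grip_width: 0.495
finger_force: 0.0
```

```bash
python3 -m inch '[[[0.8,0,0,0,0,0,0],[1,0,0,0,0,0,0],[1,0,0,0,0,0,0],[1,0,0,0,0,0,0],[1,0,0,0,0,0,0],[1,0,0,0,0,0,0],[1,0,0,0,0,0,0],[1,0,0,0,0,0,0]]]' 15
```

```text
time_s: 3.4
position: [0.5337, 0.1679, 0.0635]
ee_rot: [[0.331, 0.944, 0.001], [0.944, -0.331, -0.0], [0.0, 0.001, -1.0]]
wrist_force: [1.7, -0.8, 0.7]
grip_width: 0.109
finger_force: 15.0
```

```bash
python3 -m inch '[[[1,0,0,0,0,0,7],[1,0,0,0,0,0,14],[1,0,0,0,0,0,21],[1,0,0,0,0,0,28],[1,0,0,0,0,0,35],[1,0,0,0,0,0,42],[1,0,0,0,0,0,49],[1,0,0,0,0,0,56],[1,0,0,0,0,0,63],[1,0,0,0,0,0,70],[1,0,0,0,0,0,77],[1,0,0,0,0,0,82]]]' 15; python3 -m inch '[[[1,0,0,0,0,0,0],[1,0,0,0,0,0,0]]]'
```

```text
time_s: 4.4
position: [0.5336, 0.168, 0.0635]
ee_rot: [[0.979, -0.202, 0.001], [-0.202, -0.979, 0.0], [0.001, -0.0, -1.0]]
wrist_force: [1.8, -0.3, 2.1]
grip_width: 0.111
finger_force: 15.0
time_s: 4.57
position: [0.5336, 0.168, 0.0635]
ee_rot: [[0.981, -0.193, 0.001], [-0.193, -0.981, 0.0], [0.001, -0.0, -1.0]]
wrist_force: [1.8, -0.4, 1.7]
grip_width: 0.111
finger_force: 15.0
```

```bash
python3 -m inch '[[[0.5,0,0,0,0,0,0],[0.5,0,0,0,0,0,0],[0.5,0,0,0,0,0,0],[0.5,0,0,0,0,0,0],[0.5,0,0,-20,0,0,0],[0.5,0,0,-45,0,0,0],[0.5,0,0,-70,0,0,0],[0.5,0,0,-77,0,0,0],[0.5,0,0,-77,0,0,0]]]' 15; python3 go.py 499 7 140 -28
```

```text
time_s: 5.32
position: [0.5339, 0.168, 0.1417]
ee_rot: [[0.981, -0.196, 0.003], [-0.196, -0.981, 0.0], [0.003, -0.001, -1.0]]
wrist_force: [0.7, -0.3, -0.6]
grip_width: 0.503
finger_force: 0.0
t 5.3167 pos [533.9 168.  141.7] q [  5.4  27.7  81.7  -0.   70.4 106.6] shift [ -2.7 164.7   1.5] turn [  0.1  -0.2 -73.3]
```

```bash
python3 -m inch '[[[0.5,0,15,0,0,0,-7],[0.5,0,35,0,0,0,-14],[0.5,-1,55,0,0,0,-21],[0.5,-1,75,1,0,0,-28],[0.5,-1,95,1,0,0,-35],[0.5,-2,115,1,0,0,-42],[0.5,-2,135,1,0,0,-49],[0.5,-3,150,1,0,0,-56],[0.5,-3,160,1.5,0,0,-63],[0.5,-3,165,1.5,0,0,-70],[0.5,-3,165,1.5,0,0,-73],[0.5,-3,165,1.5,0,0,-73]]]'; python3 - <<'E'
from go import *
go(499,7,63,-28)
c=grab('side','side2'); i=c['image'][120:300,220:460,::-1]
cv2.imwrite('pics/s2c.png',cv2.resize(i,None,fx=3,fy=3))
E
```

```text
time_s: 6.32
position: [0.4972, 0.0065, 0.1372]
ee_rot: [[0.473, 0.881, -0.003], [0.881, -0.473, 0.001], [-0.001, -0.003, -1.0]]
wrist_force: [0.2, 0.2, -0.5]
grip_width: 0.502
finger_force: 0.0
t 6.3167 pos [497.2   6.5 137.2] q [-12.9  22.6  91.7   0.   65.8  15.3] shift [ 1.4  1.5 74.2] turn [-0.2  0.  -0.2]
```

View pics/s2c.png

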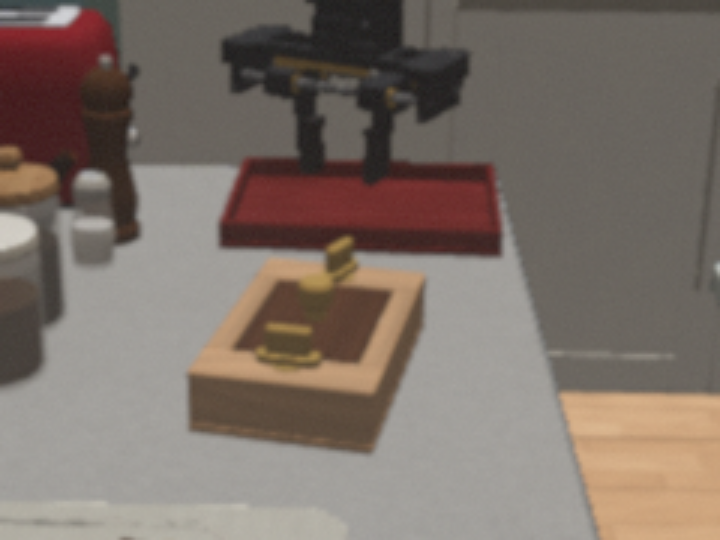

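The left button, at crop (289,345), now lies across the box, clear of the panel. The gripper is above the right fin at (341,258).

```bash
python3 -m inch '[[[0.5,1.5,1.5,20,0,0,0],[0.5,1.5,1.5,40,0,0,0],[0.5,1.5,1.5,55,0,0,0],[0.5,1.5,1.5,67,0,0,0],[0.5,1.5,1.5,74,0,0,0],[0.5,1.5,1.5,74,0,0,0],[0.8,1.5,1.5,74,0,0,0],[1,1.5,1.5,74,0,0,0],[1,1.5,1.5,74,0,0,0],[1,1.5,1.5,74,0,0,0],[1,1.5,1.5,74,0,0,0],[1,1.5,1.5,74,0,0,0]]]' 15; python3 -m inch '[[[1,0,0,0,0,0,0],[1,0,0,0,0,0,0]]]'
```

```text
time_s: 7.37
position: [0.4997, 0.0075, 0.0651]
ee_rot: [[0.474, 0.88, -0.0], [0.88, -0.474, 0.0], [0.0, -0.0, -1.0]]
wrist_force: [-3.6, 0.7, 1.7]
grip_width: 0.11
finger_force: 15.0
time_s: 7.53
position: [0.4997, 0.0075, 0.0651]
ee_rot: [[0.474, 0.88, -0.0], [0.88, -0.474, 0.0], [0.0, -0.0, -1.0]]
wrist_force: [-3.5, 0.4, 5.2]
grip_width: 0.113
finger_force: 15.0
```

```bash
python3 -m inch '[[[1,0,0,0,0,0,7],[1,0,0,0,0,0,14],[1,0,0,0,0,0,21],[1,0,0,0,0,0,28],[1,0,0,0,0,0,35],[1,0,0,0,0,0,42],[1,0,0,0,0,0,49],[1,0,0,0,0,0,56],[1,0,0,0,0,0,63],[1,0,0,0,0,0,70],[1,0,0,0,0,0,73],[1,0,0,0,0,0,73]]]' 15; python3 -m inch '[[[0.5,0,0,0,0,0,0],[0.5,0,0,0,0,0,0],[0.5,0,0,0,0,0,0],[0.5,0,0,0,0,0,0],[0.5,0,0,-20,0,0,0],[0.5,0,0,-45,0,0,0],[0.5,0,0,-70,0,0,0],[0.5,0,0,-77,0,0,0],[0.5,0,0,-77,0,0,0]]]' 15; python3 - <<'E'
from go import *
go(516,87.5,140,-12)
c=grab('side','side3'); i=c['image'][120:300,220:460,::-1]
cv2.imwrite('pics/s3c.png',cv2.resize(i,None,fx=3,fy=3))
E
```

```text
time_s: 8.53
position: [0.4997, 0.0076, 0.0651]
ee_rot: [[0.98, -0.199, -0.0], [-0.199, -0.98, 0.0], [-0.001, -0.0, -1.0]]
wrist_force: [-3.5, 1.6, 6.3]
grip_width: 0.109
finger_force: 15.0
time_s: 9.28
position: [0.5008, 0.0071, 0.1432]
ee_rot: [[0.981, -0.196, 0.004], [-0.196, -0.981, -0.001], [0.004, 0.0, -1.0]]
wrist_force: [-0.0, -0.5, -1.1]
grip_width: 0.501
finger_force: 0.0
t 9.2833 pos [500.8   7.1 143.2] q [-12.8  22.4  90.9  -0.   66.5  88.5] shift [ -0.8 -81.8   3.2] turn [  0.2  -0.2 -89.3]
```

View pics/s3c.png

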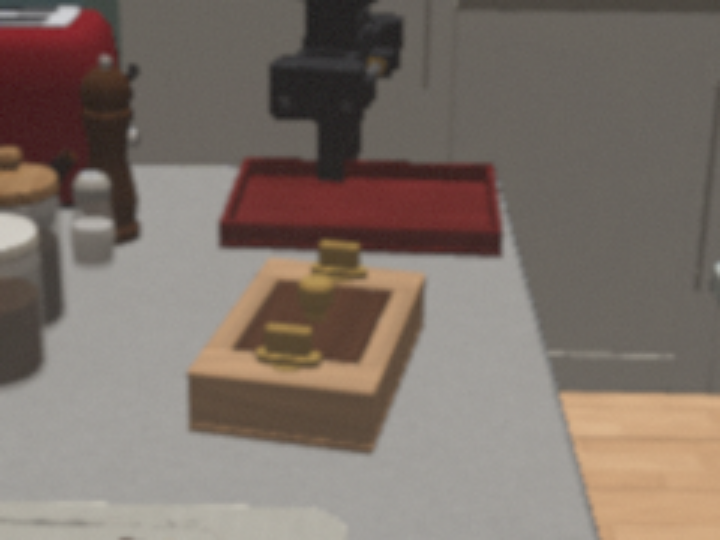

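Both buttons now lie crosswise at crop (289,345) and (340,255), and the panel is still in place with its knob at (316,292). Next I'll grasp the knob, keeping the present tool yaw.

```bash
python3 -m inch '[[[0.4,0,-20,0,0,0,0],[0.4,0,-50,0,0,0,0],[0.4,-0.5,-75,0,0,0,0],[0.4,-1,-82,3,0,0,0],[0.4,-1,-82,25,0,0,0],[0.4,-1,-82,50,0,0,0],[0.4,-1,-82,70,0,0,0],[0.4,-1,-82,82,0,0,0],[0.4,-1,-82,87,0,0,0],[0.4,-1,-82,87,0,0,0],[0.4,-1,-82,87,0,0,0]]]' 30; python3 go.py 516.5 87.5 55 -102
```

```text
time_s: 10.25
position: [0.515, 0.0876, 0.0545]
ee_rot: [[0.981, -0.196, -0.001], [-0.196, -0.981, -0.0], [-0.001, 0.0, -1.0]]
wrist_force: [-0.2, -0.1, 0.1]
grip_width: 0.596
finger_force: 0.0
t 10.25 pos [515.   87.6  54.5] q [-3.3 31.3 93.3 -0.  55.4 98. ] shift [ 1.5 -0.2 -0.5] turn [0.  0.  0.7]
```

```bash
python3 -m inch '[[[0.5,1,0,0,0,0,0],[0.6,1,0,0,0,0,0],[0.8,1,0,0,0,0,0],[1,1,0,0,0,0,0],[1,1,0,0,0,0,0],[1,1,0,0,0,0,0],[1,1,0,0,0,0,0],[1,1,0,0,0,0,0],[1,1,0,0,0,0,0]]]' 30; python3 -m inch '[[[1,0,0,-2,0,0,0],[1,0,0,-5,0,0,0],[1,0,0,-10,0,0,0],[1,0,0,-16,0,0,0],[1,0,0,-24,0,0,0],[1,0,0,-34,0,0,0],[1,0,0,-45,0,0,0],[1,0,0,-56,0,0,0],[1,0,0,-66,0,0,0],[1,0,0,-73,0,0,0],[1,0,0,-76,0,0,0],[1,0,0,-76,0,0,0]]]'; python3 - <<'E'
from go import *
go(477.5,-263,130,-92.6)
c=grab('side','side4'); i=c['image'][120:300,220:460,::-1]
cv2.imwrite('pics/s4c.png',cv2.resize(i,None,fx=3,fy=3))
E
```

```text
time_s: 11.0
position: [0.5163, 0.0877, 0.0552]
ee_rot: [[0.981, -0.196, 0.001], [-0.196, -0.981, -0.0], [0.001, -0.0, -1.0]]
wrist_force: [-1.3, 0.1, 5.8]
grip_width: 0.3
finger_force: 30.0
time_s: 12.0
position: [0.5163, 0.0877, 0.1315]
ee_rot: [[0.981, -0.196, 0.001], [-0.196, -0.981, -0.0], [0.001, -0.0, -1.0]]
wrist_force: [0.2, 0.6, -1.8]
grip_width: 0.3
finger_force: 30.0
t 12.0 pos [516.3  87.7 131.5] q [-3.3 25.3 88.2  0.  66.4 98. ] shift [ 30.7 351.5   1.5] turn [-0.  -0.1 -8.7]
```

View pics/s4c.png

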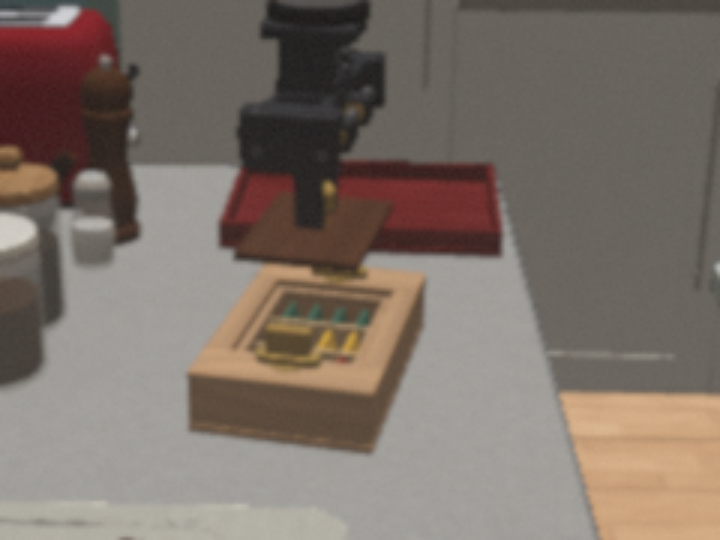

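The panel is held level by its knob at crop (329,190), with its underside above the fins and the box open below. Now I'll carry it to the tray.

```bash
python3 -m inch '[[[1,1,8,0,0,0,0],[1,2,24,0,0,0,-1],[1,4,48,0,0,0,-2],[1,7,80,0,0,0,-3],[1,10,116,0,0,0,-4],[1,14,154,0,0,0,-5],[1,17,192,0,0,0,-6],[1,20,230,0,0,0,-7],[1,23,266,0,0,0,-8],[1,26,300,0,0,0,-9],[1,29,328,0,0,0,-9],[1,30,344,0,0,0,-9]]]'; python3 -m inch '[[[1,0.5,5,0,0,0,0],[1,1,7,3,0,0,0],[1,1,8,10,0,0,0],[1,1,8,20,0,0,0],[1,1,8,32,0,0,0],[1,1,8,44,0,0,0],[1,1,8,56,0,0,0],[1,1,8,68,0,0,0],[1,1,8,78,0,0,0],[1,1,8,85,0,0,0],[1,1,8,89,0,0,0],[1,1,8,90,0,0,0]]]'; python3 - <<'E'
from go import *
go(477.5,-263,22,-92.6)
c=grab('side','side5'); i=c['image'][120:300,220:460,::-1]
cv2.imwrite('pics/s5c.png',cv2.resize(i,None,fx=3,fy=3))
c=grab('top','top5')
E
```

```text
time_s: 13.05
position: [0.477, -0.259, 0.13]
ee_rot: [[0.999, -0.043, -0.001], [-0.043, -0.999, -0.0], [-0.001, 0.0, -1.0]]
wrist_force: [0.2, 0.5, -1.7]
grip_width: 0.303
finger_force: 30.0
time_s: 14.05
position: [0.4786, -0.263, 0.04]
ee_rot: [[0.999, -0.04, -0.001], [-0.04, -0.999, 0.001], [-0.001, -0.001, -1.0]]
wrist_force: [0.3, 0.0, -0.4]
grip_width: 0.301
finger_force: 30.0
t 14.05 pos [ 478.6 -263.    40. ] q [-41.2  34.3  90.2   0.   55.6  51.1] shift [-1.1  0.  18. ] turn [-0.   0.1  0.3]
```

View pics/s5c.png

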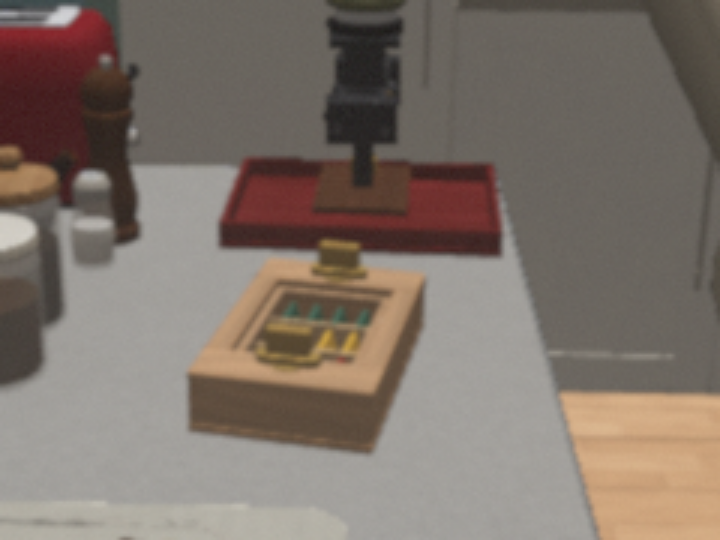

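The panel hangs level over the tray's middle, at crop (362,188), inside the rims. I'll lower it slowly.

```bash
python3 -m inch '[[[1,0,0,4,0,0,0],[1,0,0,8,0,0,0],[1,0,0,11,0,0,0],[1,0,0,13,0,0,0],[1,0,0,14.5,0,0,0],[1,0,0,15.5,0,0,0],[1,0,0,16.5,0,0,0],[1,0,0,17,0,0,0],[1,0,0,17,0,0,0]]]'; python3 -m inch '[[[1,0,0,0.5,0,0,0],[1,0,0,1,0,0,0],[1,0,0,1,0,0,0]]]'
```

```text
time_s: 14.9
position: [0.4788, -0.2635, 0.0237]
ee_rot: [[0.999, -0.04, -0.0], [-0.04, -0.999, 0.0], [-0.0, -0.0, -1.0]]
wrist_force: [-0.1, 0.0, -1.8]
grip_width: 0.304
finger_force: 30.0
time_s: 15.15
position: [0.4787, -0.2635, 0.0227]
ee_rot: [[0.999, -0.04, -0.0], [-0.04, -0.999, 0.0], [-0.0, -0.0, -1.0]]
wrist_force: [0.1, -0.1, -1.6]
grip_width: 0.299
finger_force: 30.0
```

```bash
python3 -m inch '[[[1,0,0,0.5,0,0,0],[1,0,0,1,0,0,0],[1,0,0,1,0,0,0]]]'; python3 -m inch '[[[1,0,0,0.5,0,0,0],[1,0,0,1,0,0,0],[1,0,0,1,0,0,0]]]'
```

```text
time_s: 15.4
position: [0.4788, -0.2635, 0.0217]
ee_rot: [[0.999, -0.04, -0.0], [-0.04, -0.999, 0.0], [-0.0, -0.0, -1.0]]
wrist_force: [-0.1, 0.3, -1.7]
grip_width: 0.297
finger_force: 30.0
time_s: 15.65
position: [0.4788, -0.2636, 0.0208]
ee_rot: [[0.999, -0.04, 0.0], [-0.04, -0.999, -0.0], [0.0, 0.0, -1.0]]
wrist_force: [-0.0, 0.0, -0.4]
grip_width: 0.302
finger_force: 30.0
```

```bash
python3 -m inch '[[[1,0,0,0.4,0,0,0],[1,0,0,0.8,0,0,0],[1,0,0,0.8,0,0,0]]]'
```

```text
time_s: 15.9
position: [0.4788, -0.2636, 0.0208]
ee_rot: [[0.999, -0.04, 0.0], [-0.04, -0.999, -0.0], [0.001, 0.0, -1.0]]
wrist_force: [-2.0, 1.7, 9.5]
grip_width: 0.295
finger_force: 30.0
```

Contact: +9.5 N with z no longer dropping. Release gently and rise.

```bash
python3 -m inch '[[[0.66,0,0,-0.5,0,0,0],[0.62,0,0,-0.5,0,0,0],[0.55,0,0,-0.5,0,0,0],[0.45,0,0,-0.5,0,0,0],[0.45,0,0,-0.5,0,0,0],[0.45,0,0,-0.5,0,0,0],[0.45,0,0,-15,0,0,0],[0.45,0,0,-40,0,0,0],[0.45,0,0,-70,0,0,0],[0.45,0,0,-105,0,0,0],[0.45,0,0,-140,0,0,0],[0.45,0,0,-150,0,0,0]]]' 3; python3 -m inch '[[[0.45,0,30,0,0,0,0],[0.45,0,70,0,0,0,0],[0.45,-40,90,0,0,0,0],[0.45,-70,110,0,0,0,0],[0.45,-100,130,0,0,0,0],[0.45,-120,150,0,0,0,0],[0.45,-120,150,0,0,0,0],[0.45,-120,150,0,0,0,0]]]'; python3 - <<'E'
from go import *
go(0,0,0,0)
c=grab('top','top6'); grab('side','side6'); W=np.nan_to_num(cloud(c)); hsv=cv2.cvtColor(c['image'],cv2.COLOR_RGB2HSV)
i=c['image'][150:270,255:455,::-1]; j=cv2.imread('pics/side6.png')[150:270,260:460]
cv2.imwrite('pics/fin.png',cv2.resize(np.vstack([i,j]),None,fx=2.5,fy=2.5))
E
```

```text
time_s: 16.9
position: [0.48, -0.2644, 0.175]
ee_rot: [[0.999, -0.04, 0.006], [-0.04, -0.999, -0.005], [0.006, 0.005, -1.0]]
wrist_force: [0.8, 0.3, -0.1]
grip_width: 0.554
finger_force: 0.0
time_s: 17.57
position: [0.3521, -0.4092, 0.1699]
ee_rot: [[0.999, -0.043, 0.0], [-0.043, -0.999, 0.0], [0.0, -0.0, -1.0]]
wrist_force: [-0.4, 0.0, -0.2]
grip_width: 0.55
finger_force: 0.0
t 17.5667 pos [ 352.1 -409.2  169.9] q [-61.9  24.3  82.5   0.   73.2  30.6] shift [-369.2 -393.8  170. ] turn [ -0.   -0.  -92.5]
```

View pics/fin.png

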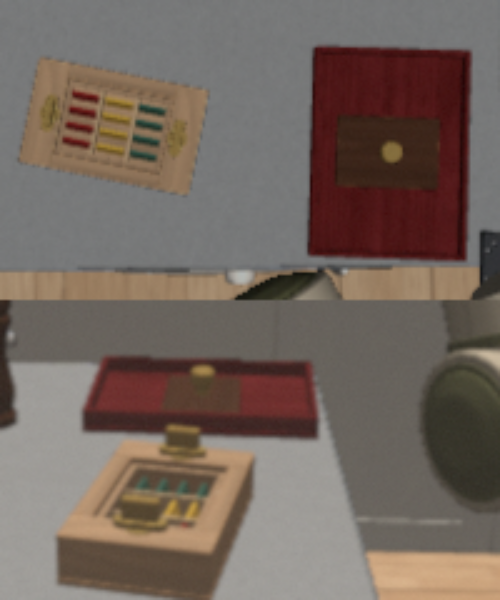

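The panel lies flat near the tray's middle, at crop (389,152). Both buttons are crosswise at (48,112) and (176,140), and the gripper is well clear.

```bash
python3 -c "
from workcell import bot
print(bot.finish_job())"
```

```text
the job is handed in; nothing more can be done
None
```

I turned both buttons aside, lifted the panel out and laid it flat near the middle of the red tray; the job was handed in after about 18 s of robot time, and no verdict was returned.

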